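# Gauge the gear reducer and show the rod for reading

### The arm

A 6-joint arm with a two-finger parallel gripper is mounted at the origin on the work surface. World frame = base frame: x ahead of the robot, y to its left, z up, the work surface at z = 0. Lengths are in mm, angles in rad, forces in N, time in s.
With the tool pointing down it reaches from about 375 to 750 mm from the base axis. Payload 9 kg.
Tool frame: the origin (TCP) lies between the finger pads; the fingertips stand 17 mm ahead of it and the grasp point (between the pads) lies 2 mm behind it; z points along the fingers, y is the line along which they close (so a half turn about z gives the same grasp; the last joint's range is limited). The gripper opens to 85 mm and grips with 20 to 120 N. Pads are 22 mm wide; open, the fingers measure 114 mm over their backs; the gripper's body (76 mm by 85 mm) begins 54 mm behind the grasp point. The pads swing forward as they close: fully open they stand 13 mm farther back than shut.
Start: joints at [1.066, 0.104, 0.097, 1.564, 0, 1.353], TCP at [169.734, 575.522, 248.331] pointing down, gripper open.
Joint ranges: [-2.99, 2.99], [-0.84, 1.86], [-1.1, 1.16], [-1.84, 2.11], [-1.51, 1.56], [-3.14, 3.14]. Speed limits (rad/s): [2.22, 2.22, 2.57, 3.14, 3.14, 3.14].

### API

Orientations are given as a unit quaternion [x, y, z, w].
In Python, from rig import telemetry, imaging, workorder gives the robot as it stands. The module is installed in compiled form; this text tells all that it offers.
- The arm moves only by the tool send_rows, never from a script. Its argument "plan" is a list of rows, each a list of 2 entries, a list of its own where there are three numbers: the shift along the tool's x, y, z in units of 80 cm (1.0 is 80 cm), then the turn, a rotation vector about the tool's x, y, z in units of pi rad (1.0 is pi rad). In form: [[[tx, ty, tz], [wx, wy, wz]], ...]. A call has 1 to 10 rows; each row shifts and turns the commanded pose from where the row before left it, along the tool's axes as they then stand; what a row does not reach is not made up. A row lasts 1/10 s, in which the tool goes at most 50 mm and 8.59 degrees, less where a joint would pass 70% of its speed; a pose out of reach is approached as far as the arm can. A call with a number of a shift or a turn outside -1 to 1 is refused whole. A call with a gripper value outside its range is refused whole. "hand" is the gripper command: -1 is fully open, 1 is shut, values between are in proportion, set as the call begins (left out, the last holds). The fingers move at their own pace and stop on an object; "force" is the grip in N (left out, the last holds). Time passes only in rows, so rows that do not move let the fingers close. It gives the time, the measured TCP pose, the force, the opening and the grip force at its end, in the units of the state.
- telemetry.get_obs(): the state, without advancing time (a new reading comes with each control period).
- imaging.capture(name): name is "scene" or "side" or "wrist"; returns a dict with "img" (420x560x3 uint8, blue, green, red), "camera_matrix" (3x3 intrinsics, pixels), "origin" and "attitude" of the camera in the world; the wrist camera has in their place "T_tool_cam" (4x4, takes a point from camera to tool coordinates, whose origin is the TCP and whose axes are the flange's). Camera axes: x right, y up, looking along -z (the intrinsics and any distortion apply to the point x, -y, -z); pixel columns grow to the right and rows downward; lengths in mm; the calibration is good to about 2 mm. A picture is of the moment at which its call begins: read the wrist's pose just before it. There is no depth.
- workorder.close_job(): hands the job in; it is judged then, once.
The state is a dict: "t": time; "q": joint angles; "qvel": joint speeds; "tau": joint torques, N m; "eef_pos": TCP position; "ee_rot": TCP orientation; "wrist_force": force on the tool from outside, world axes, zero at the start; "wrist_torque": the same for the moment, N m; "opening": finger opening in mm; "grasp_force": force on a finger pad.
Only numpy, scipy, OpenCV 4.12 (cv2) and the standard library are available. Lean on these libraries where they do the work, as an engineer would, in place of code of your own. Each camera call takes 0.05 s, during which the arm holds its last target. There are 200 camera calls.

### The job

Take the gauge rod from its wooden rest by its orange handle, slide it tip first into the slanted guide tube on the blue gear reducer until its collar stops on the rim (press it home lightly, do not ram it), and draw it fully out again. Then hold it out level for reading, its tip about a hand's breadth above the middle of the white tile, and finish there, still holding it still in the gripper. Leave the other things on the bench where they are.

Things in the scene. Friction and masses are not known exactly. Their poses are not given: they have to be found in the camera images.
- gauge: The gauge rod, 223 mm long, 120 g. Its origin is the centre of the collar's face on the tip side; +x runs along the rod towards the tip. From the origin to x = +105 mm: a round steel rod 8 mm across with three coloured bands near the bevelled tip. From x = 0 back to -8 mm: the dark steel collar, 34 mm across. From -8 to -118 mm: the orange square handle, 14 by 14 mm, its faces along y and z. At the start it lies level in the rest, the rod's axis 60 mm above the bench.
- gauge_tip (a point): The end of the gauge rod's tip, on its axis, 105 mm from the collar face.
- gauge_grip (a point): A point on the handle's axis 50 mm behind the collar face, a good place to hold it; axes as gauge.
- guide_tube: The slanted guide tube on the gear reducer: steel tube 22 mm outside with a brass rim 29 mm across, bore 14 mm, straight and open for 115 mm below the mouth. Origin: centre of its mouth, 106 mm above the bench. +z runs along the tube's axis out of the mouth, rising 40 degrees above level and facing away from the robot. The collar comes to rest on the rim.
- reducer: The blue gear reducer bolted to the bench: housing 120 by 110 mm, 105 mm high, with a 113 mm high brass plug on top, on a foot 155 by 135 mm; shaft stubs at the sides reach 90 mm along +y and 63 mm along -y. Origin: centre of its underside; +x points to the side where the guide tube rises out of it (the mouth lies 153 mm along +x). It does not move.
- rest: The wooden rest fixed to the bench: base 200 by 64 by 12 mm, and two forks 10 mm thick at x = -84 and +84 mm, 65 and 68 mm high, 44 mm wide, open at the top. The gauge lies along its +x, its collar face at x = +24 mm, the handle's end in the fork at -84 mm, the steel rod in the fork at +84 mm; between the forks the handle hangs free. Lift it straight up. Origin: centre of its underside.
- tile: The white reading tile, 120 by 120 mm, in a black rubber frame 136 by 136 mm, fixed flat on the bench. Origin: centre of its underside, on the bench; the white face is 10 mm above it.
- sprocket: Small dark steel chain sprocket with a hub, 85 mm across, 22 mm high; loose. Origin: centre of its underside. To be left alone.
- tape: Roll of black tape lying flat, 92 mm across, 19 mm high; loose. Origin: centre of its underside. To be left alone.
- canister: Open white filter canister, 92 mm across, 110 mm high; loose. Origin: centre of its underside. To be left alone.
- element: Pleated filter element with steel end caps, 80 mm across, 104 mm high; loose. Origin: centre of its underside. To be left alone.
- end_plate: Round steel end plate with five dark holes, 92 mm across, 12 mm high; loose. Origin: centre of its underside. To be left alone.
- spacer: Aluminium spacer ring, 30 mm across, 22 mm high; loose. Origin: centre of its underside. To be left alone.
There are look-alikes about, which are no part of the job. There is more than one size of the gauge; the job needs the smaller.

How it is judged (in metres and radians):
On the way, in this order (a step that is already met when the one before it is completed fails the run):
1. the rod is fully in the guide tube, its collar on the rim (z of gauge in the frame of guide_tube below 0.003 m and distance between gauge and guide_tube below 0.006 m and angle between the x axis of gauge and the z axis of guide_tube, either way round below 0.1 rad and z of gauge_tip in the frame of guide_tube below -0.09 m), for 0.2 s.
2. the rod is drawn fully out of the tube, in the gripper (z of gauge_tip in the frame of guide_tube above 0.005 m and contact force between gauge and the fingers above 1 N), for 0.1 s.
At the end, for the whole second after the job is handed in: The gauge is held by its handle (behind the collar) in the fingers alone and at rest, its axis within 8 degrees of level, the tip within 40 mm horizontally of the tile's centre and 60 to 250 mm above the bench (horizontal distance between gauge_tip and tile below 0.04 m and height (world z) of gauge_tip between 0.06 and 0.25 m and angle between gauge's own x axis and vertical between 1.4308 and 1.7108 rad and contact force between gauge and the fingers above 1 N and contact force between gauge and reducer below 0.2 N and contact force between gauge and rest below 0.2 N and contact force between gauge and tile below 0.2 N and contact force between gauge and canister below 0.2 N and contact force between gauge and element below 0.2 N and x of the grasp point in the frame of gauge below 0 m and linear speed of gauge below 0.03 m/s and angular speed of gauge below 0.25 rad/s); the arm keeps its last pose, push and grip.
It fails at once if a bystander was moved by more than 20 mm (distance of any of sprocket, tape, canister, element, end_plate, spacer from where it was at the start of the episode above 0.02 m).
It fails at once if the rod was rammed into the tube or the reducer (over 60 N) (contact force between gauge and reducer above 60 N).
It also fails if it takes over 64 s, if anything falls off the work surface, if the arm or the gripper's body presses on something with over 40 N, if the wrist force passes 120 N, or if a joint passes its speed limit or range.

## Working session

There is one attempt and no reset: what is moved stays moved. The work goes in short steps, Python scripts to look and compute and a tool call to move; the robot and the scene stay as the last step left them, time stands still between calls to the robot, and variables do not carry over. Pictures are saved under pics/ and viewed, at most 10 in all, crops included, and the job is handed in when it is done.

Besides the shell and the picture viewer there is one more tool, called after "Request:" as a command line: name --argument value ..., lists and objects as JSON in quotes. send_rows: Moves the arm, as the interface text tells. Its arguments: {"type":"object","properties":{"plan":{"type":"array","items":{"type":"array"}},"hand":{"type":"number"},"force":{"type":"number"}},"required":["plan"]}

```bash
mkdir -p pics; ls; cat > h.py <<'E'
import numpy as np, cv2
from scipy.spatial.transform import Rotation as R
from rig import telemetry, imaging, workorder
def save(n,f):
    o=telemetry.get_obs(); c=imaging.capture(n); cv2.imwrite(f,c['img']); return c,o
E
python3 - <<'E'
from h import *
a,o=save('scene','pics/scene.png'); b,_=save('side','pics/side.png')
print(o)
import pickle
pickle.dump((a,b),open('c.pkl','wb'))
for c in (a,b): print({k:(v.tolist() if hasattr(v,'tolist') else v) for k,v in c.items() if k!='img'})
cv2.imwrite('pics/both.png',cv2.resize(np.vstack([a['img'],b['img']]),(450,600)))
E
```

```text
pics
{'t': 0.0, 'q': array([ 1.06629475e+00,  1.04688398e-01,  9.64838128e-02,  1.56386984e+00,
       -3.39183460e-05,  1.35309993e+00]), 'qvel': array([ 0.00045351, -0.00114154,  0.00028291, -0.00152323,  0.00047585,
        0.00010771]), 'tau': array([-1.36395283e-03, -5.56934059e+01,  5.03645611e+01,  1.69564190e-02,
       -4.97882484e-04, -9.76674635e-07]), 'eef_pos': array([169.58632265, 575.22831467, 247.53668134]), 'ee_rot': array([ 1.42911561e-01,  9.89735256e-01, -6.03825885e-04, -2.09911435e-04]), 'wrist_force': array([ 0.2971365 ,  0.17543326, -0.52830534]), 'wrist_torque': array([-0.03868964,  0.03889112,  0.04006748]), 'grasp_force': 0.0, 'opening': 85.30399507015754}
{'camera_matrix': [[494.0364335680269, 0.0, 284.30964466763396], [0.0, 494.0364335680269, 218.18582945124624], [0.0, 0.0, 1.0]], 'origin': [1579.1989639086523, -567.5155981073901, 905.7216985247004], 'attitude': [0.41010627540543076, 0.24588509242849424, 0.44803781415120814, 0.755390945990964]}
{'camera_matrix': [[384.4543353945012, 0.0, 274.5145204770828], [0.0, 384.4543353945012, 217.3910825549924], [0.0, 0.0, 1.0]], 'origin': [393.53467524362287, 559.7460635249168, 747.682203667346], 'attitude': [-0.03722495176117284, 0.34444314848341584, 0.9343738521338245, -0.08317887278514692]}
```

View pics/scene.png

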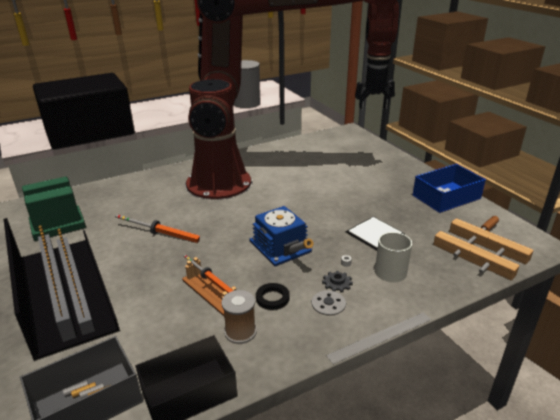

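View pics/side.png

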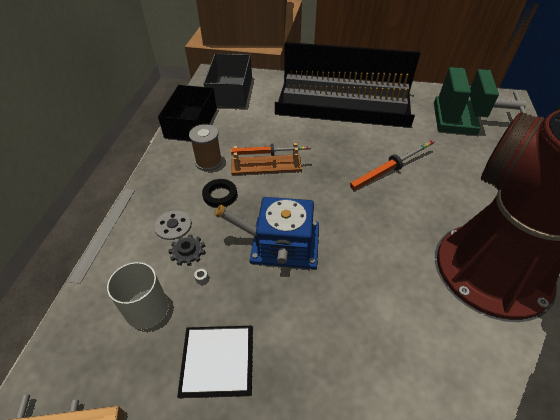

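The side view shows two orange-handled gauges. One lies in the wooden rest at about (272,151). The other, longer one lies on the bench at about (393,165). The one in the rest fits the description, since it is the smaller and lies in the rest. The tube mouth is at about (220,211) and the tile at (217,360). I'll confirm with an enlarged crop.

```bash
cat >> h.py <<'E'
def ray(c,u,v):
    K=np.array(c['camera_matrix']); d=np.linalg.inv(K)@[u,v,1]; d=np.array([d[0],-d[1],-d[2]])
    return np.array(c['origin']),R.from_quat(c['attitude']).apply(d)
def plane(c,uv,z):
    o,d=ray(c,*uv); return o+d*(z-o[2])/d[2]
def tri(rays):
    A=0;b=0
    for o,d in rays:
        d=d/np.linalg.norm(d);P=np.eye(3)-np.outer(d,d);A=A+P;b=b+P@o
    X=np.linalg.solve(A,b); return X,[np.linalg.norm((np.eye(3)-np.outer(d,d)/(d@d))@(X-o)) for o,d in rays]
E
python3 - <<'E'
from h import *
import pickle
a,b=pickle.load(open('c.pkl','rb'))
s=b['img']
def crop(im,x0,y0,x1,y1,k): return cv2.resize(im[y0:y1,x0:x1],None,fx=k,fy=k,interpolation=cv2.INTER_CUBIC)
A=crop(s,220,125,440,195,3.6); B=crop(s,205,190,325,275,3.3); C=crop(a['img'],180,200,320,310,2.8)
W=800; can=np.zeros((A.shape[0]+max(B.shape[0],C.shape[0]),W,3),np.uint8)
can[:A.shape[0],:A.shape[1]]=A; can[252:252+B.shape[0],:B.shape[1]]=B; 
w=min(C.shape[1],W-B.shape[1]); can[252:252+C.shape[0],B.shape[1]:B.shape[1]+w]=C[:,:w]
cv2.imwrite('pics/crop1.png',can); print(can.shape,B.shape,C.shape)
# tile by mask
m=cv2.inRange(s,(150,150,150),(255,255,255)); 
n,l,st,ce=cv2.connectedComponentsWithStats(m)
for i in range(1,n):
    if st[i,4]>150: print(st[i],ce[i])
    if st[i,4]>1500:
        q=cv2.minAreaRect(np.argwhere(l==i)[:,::-1].astype(np.float32)); print([plane(b,p,10).round(1).tolist() for p in cv2.boxPoints(q)])
h=cv2.cvtColor(s,cv2.COLOR_BGR2HSV); m=cv2.inRange(h,(3,180,130),(14,255,255))
n,l,st,ce=cv2.connectedComponentsWithStats(m)
for i in range(1,n):
    if st[i,4]>40: print('or',st[i],ce[i],plane(b,ce[i],60).round(1))
for n_,uv,z in [('mouth',(220,211),106),('tip',(310,148),60),('hend',(235,152),60),('collar',(273,150),60),('canister top',(135,283),110),('spacer',(201,274),22),('plug',(286,214),113),('element top',(205,133),104),('tape',(220,193),10)]: print(n_,plane(b,uv,z).round(1))
E
```

```text
(560, 800, 3) (280, 396, 3) (308, 392, 3)
[266 200  40  30 780] [285.57307692 214.85      ]
[107 262  49  42 155] [131.03870968 282.87741935]
[ 182  328   66   64 3813] [216.03697876 360.2307894 ]
[[648.4, 264.0, 10.0], [518.2, 240.8, 10.0], [490.7, 359.1, 10.0], [607.6, 380.2, 10.0]]
or [231 147  40   5 122] [250.27868852 148.72131148] [ 620.3 -252.8   60. ]
or [351 160  45  27 257] [373.07782101 172.6770428 ] [ 283.4 -211.5   60. ]
mouth [624.   23.8 106. ]
tip [ 457.1 -283.4   60. ]
hend [ 658.8 -232.    60. ]
collar [ 556.9 -257.9   60. ]
canister top [733.3 233.  110. ]
spacer [645.1 140.8  22. ]
plug [476.5  13.4 113. ]
element top [ 742.2 -245.2  104. ]
tape [ 676.  -118.6   10. ]
```

View pics/crop1.png

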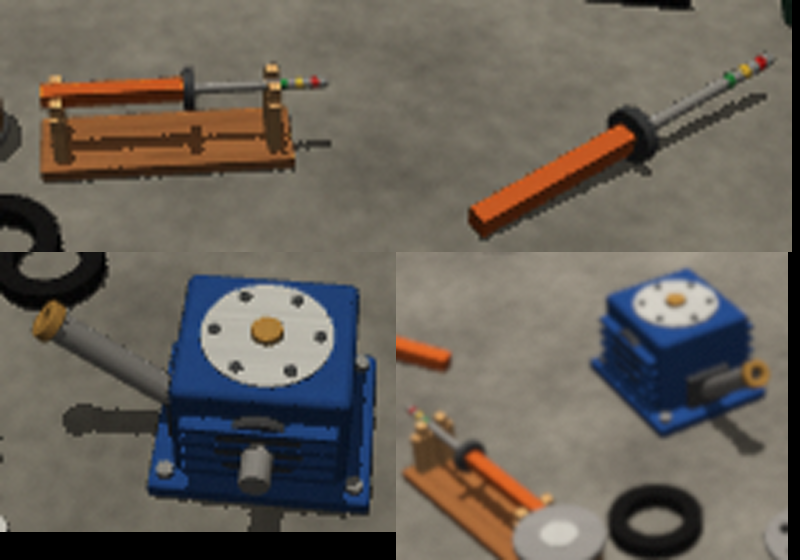

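The crop confirms it: the short gauge lies in the rest, and the long look-alike lies loose on the bench. Next I'll work out the poses and the first move.

```bash
cat >> h.py <<'E'
def rows(p,tipdir,pitch=0,n=None,cur=None):
    """tool x along tipdir yaw (deg), pitched down by pitch deg; tool y horizontal. prints rows."""
    o=telemetry.get_obs(); P0=o['eef_pos'];R0=R.from_quat(o['ee_rot'])
    y,a=np.radians([tipdir,pitch]); x=np.array([np.cos(y)*np.cos(a),np.sin(y)*np.cos(a),-np.sin(a)])
    yy=np.cross([0,0,-1],[np.cos(y),np.sin(y),0]); R1=R.from_matrix(np.c_[x,yy,np.cross(x,yy)])
    return emit(P0,R0,np.array(p),R1,n)
def emit(P0,R0,P1,R1,n=None):
    w=(R0.inv()*R1).as_rotvec(); d=P1-P0
    m=int(max(np.ceil(np.linalg.norm(d)/45),np.ceil(np.degrees(np.linalg.norm(w))/8),1)); n=n or m
    print('dist',np.linalg.norm(d).round(1),'ang',np.degrees(w).round(2),'n',n)
    for i in range(n):
        t=(R0*R.from_rotvec(w*i/n)).inv().apply(d/n)/800
        print([t.round(4).tolist(),(w/n/np.pi).round(4).tolist()],end=',\n')
E
python3 - <<'E'
from h import *
import pickle
a,b=pickle.load(open('c.pkl','rb'))
for n_,uv in [('tip',(311.1,148.6)),('hend',(231.4,151.1)),('collar',(272.2,149.4))]: print(n_,plane(b,uv,60).round(1))
print('mouth',tri([ray(a,308.6,243.6),ray(b,218.3,210.9)]))
m=cv2.inRange(b['img'],(150,150,150),(255,255,255))[320:]
c=max(cv2.findContours(m,0,2)[0],key=cv2.contourArea); q=cv2.approxPolyDP(c,5,True)[:,0]+[0,320]
X=np.array([plane(b,p,10) for p in q]); print(X.round(1),X.mean(0))
rows([570,30,300],184)
E
```

```text
tip [ 453.8 -281.4   60. ]
hend [ 669.6 -234.1   60. ]
collar [ 559.6 -260.    60. ]
mouth (array([629.99083886,  20.90407419, 101.29207468]), [np.float64(0.735903278031476), np.float64(0.7359032780313631)])
[[518.2 240.8  10. ]
 [633.  265.6  10. ]
 [607.6 380.2  10. ]
 [493.3 356.   10. ]] [563.03464814 310.626354    10.        ]
dist 678.5 ang [ -0.06  -0.03 -20.43] n 16
[[-0.0421, -0.032, -0.0041], [-0.0, -0.0, -0.0071]],
[[-0.0413, -0.0329, -0.0041], [-0.0, -0.0, -0.0071]],
[[-0.0406, -0.0339, -0.0041], [-0.0, -0.0, -0.0071]],
[[-0.0398, -0.0348, -0.0041], [-0.0, -0.0, -0.0071]],
[[-0.039, -0.0356, -0.0041], [-0.0, -0.0, -0.0071]],
[[-0.0382, -0.0365, -0.0041], [-0.0, -0.0, -0.0071]],
[[-0.0374, -0.0373, -0.0041], [-0.0, -0.0, -0.0071]],
[[-0.0366, -0.0382, -0.0041], [-0.0, -0.0, -0.0071]],
[[-0.0357, -0.039, -0.0041], [-0.0, -0.0, -0.0071]],
[[-0.0348, -0.0397, -0.0041], [-0.0, -0.0, -0.0071]],
[[-0.0339, -0.0405, -0.0041], [-0.0, -0.0, -0.0071]],
[[-0.033, -0.0413, -0.0041], [-0.0, -0.0, -0.0071]],
[[-0.0321, -0.042, -0.0041], [-0.0, -0.0, -0.0071]],
[[-0.0312, -0.0427, -0.0041], [-0.0, -0.0, -0.0071]],
[[-0.0302, -0.0434, -0.0041], [-0.0, -0.0, -0.0071]],
[[-0.0292, -0.044, -0.0041], [-0.0, -0.0, -0.0071]],
```

Request:
send_rows --plan '[[[-0.042, -0.032, -0.004], [0, 0, -0.007]], [[-0.0415, -0.033, -0.004], [0, 0, -0.007]], [[-0.0405, -0.034, -0.004], [0, 0, -0.007]], [[-0.04, -0.035, -0.004], [0, 0, -0.007]], [[-0.039, -0.0355, -0.004], [0, 0, -0.007]], [[-0.038, -0.0365, -0.004], [0, 0, -0.007]], [[-0.0375, -0.0375, -0.004], [0, 0, -0.007]], [[-0.0365, -0.038, -0.004], [0, 0, -0.007]]]' --hand -1

```text
t: 0.9
eef_pos: [370.1, 300.9, 273.8]
ee_rot: [0.055, 0.998, 0.0, -0.0]
wrist_force: [0.7, 0.8, -0.6]
opening: 85.4
grasp_force: 0.0
```

Request:
send_rows --plan '[[[-0.0355, -0.039, -0.004], [0, 0, -0.007]], [[-0.035, -0.0395, -0.004], [0, 0, -0.007]], [[-0.034, -0.0405, -0.004], [0, 0, -0.007]], [[-0.033, -0.0415, -0.004], [0, 0, -0.007]], [[-0.032, -0.042, -0.004], [0, 0, -0.007]], [[-0.031, -0.0425, -0.004], [0, 0, -0.007]], [[-0.03, -0.0435, -0.004], [0, 0, -0.007]], [[-0.029, -0.044, -0.004], [0, 0, -0.007]], [[0, 0, 0], [0, 0, 0]], [[0, 0, 0], [0, 0, 0]]]'

```text
t: 1.9
eef_pos: [568.3, 28.5, 298.7]
ee_rot: [-0.032, 0.999, 0.0, -0.001]
wrist_force: [0.2, 0.3, -0.1]
opening: 85.2
grasp_force: 0.0
```

```bash
python3 - <<'E'
from h import *
import pickle
c,o=save('wrist','pics/w1.png'); pickle.dump((c,o),open('w1.pkl','wb'))
print(o['eef_pos'],o['ee_rot'],o['q']); print(c['T_tool_cam'],c['camera_matrix'],[k for k in c])
rows([606.5,-249,220],192.4)
E
```

```text
[568.26649051  28.46570097 298.74771075] [-3.16118597e-02  9.99499905e-01  3.01892364e-04 -7.34433890e-04] [-1.79888843e-01  2.89105321e-02  1.11002596e-01  1.65445128e+00
  2.81966656e-04 -2.43123337e-01]
[[ 4.83958423e-04  9.49663944e-01  3.13270107e-01  8.10529309e+01]
 [ 9.99999575e-01 -2.13869247e-04 -8.96524430e-04 -4.28856257e-01]
 [-7.84398083e-04  3.13270408e-01 -9.49663644e-01 -1.25557489e+02]
 [ 0.00000000e+00  0.00000000e+00  0.00000000e+00  1.00000000e+00]] [[331.67690112   0.         273.08046475]
 [  0.         331.67690112 215.78987194]
 [  0.           0.           1.        ]] ['img', 'camera_matrix', 'T_tool_cam']
dist 291.9 ang [ 0.04 -0.06 -8.7 ] n 7
[[-0.0037, -0.0501, 0.0141], [0.0, -0.0, -0.0069]],
[[-0.0026, -0.0501, 0.0141], [0.0, -0.0, -0.0069]],
[[-0.0015, -0.0502, 0.0141], [0.0, -0.0, -0.0069]],
[[-0.0004, -0.0502, 0.0141], [0.0, -0.0, -0.0069]],
[[0.0007, -0.0502, 0.0141], [0.0, -0.0, -0.0069]],
[[0.0018, -0.0502, 0.0141], [0.0, -0.0, -0.0069]],
[[0.0029, -0.0501, 0.0141], [0.0, -0.0, -0.0069]],
```

View pics/w1.png

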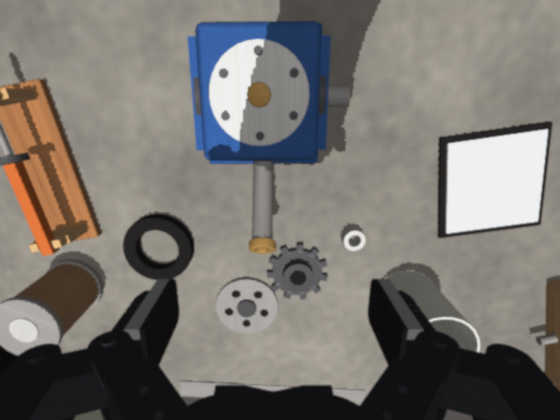

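```bash
cat >> h.py <<'E'
def wcam(c,o):
    T=np.array(c['T_tool_cam']); Rt=R.from_quat(o['ee_rot'])
    return dict(camera_matrix=c['camera_matrix'],origin=o['eef_pos']+Rt.apply(T[:3,3]),attitude=(Rt*R.from_matrix(T[:3,:3])).as_quat())
E
python3 - <<'E'
from h import *
import pickle
c,o=pickle.load(open('w1.pkl','rb')); w=wcam(c,o); a,b=pickle.load(open('c.pkl','rb'))
im=c['img']; h=cv2.cvtColor(im,cv2.COLOR_BGR2HSV); m=cv2.inRange(h,(12,90,60),(28,255,255)); m[:,:150]=0;m[:,400:]=0
n,l,st,ce=cv2.connectedComponentsWithStats(m)
for i in range(1,n):
    if st[i,4]>30: print(st[i],ce[i])
print(plane(w,(262,247),106),plane(w,(259.5,94.5),113))
print('tri',tri([ray(a,308.6,243.6),ray(b,218.3,210.9),ray(w,262,247)]))
# tube axis points: near-root & mouth along tube centre line in wrist image (plane of vertical): yaw from tube line
print(plane(w,(263,165),60))
q=np.array([(443,138),(548,125),(541,224),(443,233)]); print('tile',plane(w,q.mean(0),10))
E
```

```text
[248  82  23  25 435] [258.67356322  94.22758621]
[249 238  27  16 363] [261.8292011  245.17906336]
[626.78525653  20.60885657 106.        ] [477.94191471  10.67214343 113.        ]
tri (array([629.60911884,  20.81514886, 100.99683516]), [np.float64(0.9784332431125984), np.float64(0.6482860324475233), np.float64(0.6320660880666227)])
[548.90670925  16.16071806  60.        ]
tile [557.79449789 309.03372169  10.        ]
```

Request:
send_rows --plan '[[[-0.0037, -0.05, 0.014], [0, 0, -0.007]], [[-0.0026, -0.05, 0.014], [0, 0, -0.007]], [[-0.0015, -0.05, 0.014], [0, 0, -0.007]], [[-0.0004, -0.05, 0.014], [0, 0, -0.007]], [[0.0007, -0.05, 0.014], [0, 0, -0.007]], [[0.0018, -0.05, 0.014], [0, 0, -0.007]], [[0.003, -0.05, 0.014], [0, 0, -0.007]], [[0, 0, 0], [0, 0, 0]], [[0, 0, 0], [0, 0, 0]]]'

```text
t: 2.85
eef_pos: [606.7, -247.6, 220.7]
ee_rot: [-0.109, 0.994, 0.001, -0.0]
wrist_force: [0.2, 1.0, 0.4]
opening: 85.3
grasp_force: 0.0
```

```bash
python3 - <<'E'
from h import *
import pickle
c,o=save('wrist','pics/w2.png'); pickle.dump((c,o),open('w2.pkl','wb')); w=wcam(c,o)
print(o['eef_pos'])
h=cv2.cvtColor(c['img'],cv2.COLOR_BGR2HSV); m=cv2.inRange(h,(3,190,110),(11,255,255))
n,l,st,ce=cv2.connectedComponentsWithStats(m)
for i in range(1,n):
    if st[i,4]>100:
        r=cv2.minAreaRect(np.argwhere(l==i)[:,::-1].astype(np.float32)); print(st[i],r)
        print([plane(w,p,67).round(1).tolist() for p in cv2.boxPoints(r)])
E
```

```text
[ 606.73217972 -247.59091066  220.72368185]
```

View pics/w2.png

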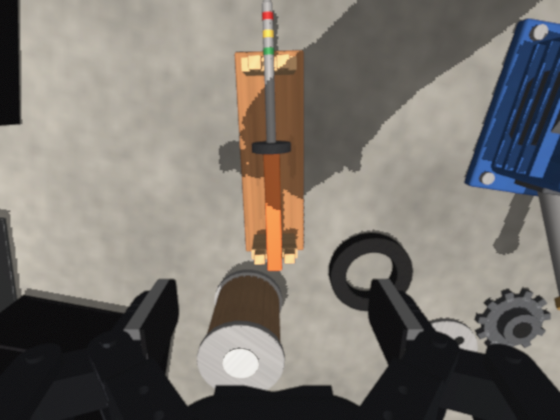

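```bash
python3 - <<'E'
from h import *
import pickle
c,o=pickle.load(open('w2.pkl','rb')); w=wcam(c,o)
pts=[plane(w,p,z) for p,z in [((268.5,33),60),((270.5,120),60),((271.5,150.5),77),((272.5,160),67),((275,268),67)]]
for p in pts: print(p.round(1))
d=pts[0]-pts[1]; d2=pts[3]-pts[4]
print(np.degrees(np.arctan2(d[1],d[0])),np.degrees(np.arctan2(d2[1],d2[0])),np.linalg.norm(d2))
d3=pts[0]-pts[4]; print(np.degrees(np.arctan2(d3[1],d3[0])))
E
```

```text
[ 475.9 -280.2   60. ]
[ 538.4 -264.9   60. ]
[ 560.6 -259.1   77. ]
[ 569.3 -256.3   67. ]
[ 667.2 -232.2   67. ]
-166.2065889855056 -166.13905310276087 100.78166355425951
-165.89590223727183
```

```bash
python3 - <<'E'
from h import *
rows([603,-248.5,58],193.8,n=6)
E
```

```text
dist 163.5 ang [ 0.03  0.01 -1.21] n 6
[[0.0009, -0.0001, 0.034], [0.0, 0.0, -0.0011]],
[[0.0009, -0.0001, 0.034], [0.0, 0.0, -0.0011]],
[[0.0009, -0.0001, 0.0341], [0.0, 0.0, -0.0011]],
[[0.0009, -0.0001, 0.0341], [0.0, 0.0, -0.0011]],
[[0.0009, -0.0001, 0.0341], [0.0, 0.0, -0.0011]],
[[0.0009, -0.0001, 0.0341], [0.0, 0.0, -0.0011]],
```

Request:
send_rows --plan '[[[0.0009, 0, 0.034], [0, 0, -0.0011]], [[0.0009, 0, 0.034], [0, 0, -0.0011]], [[0.0009, 0, 0.034], [0, 0, -0.0011]], [[0.0009, 0, 0.034], [0, 0, -0.0011]], [[0.0009, 0, 0.034], [0, 0, -0.0011]], [[0.0009, 0, 0.034], [0, 0, -0.0011]], [[0, 0, 0], [0, 0, 0]], [[0, 0, 0], [0, 0, 0]]]'

```text
t: 3.7
eef_pos: [603.2, -248.1, 59.1]
ee_rot: [-0.12, 0.993, -0.0, 0.0]
wrist_force: [-0.1, -0.5, 0.5]
opening: 85.2
grasp_force: 0.0
```

Request:
send_rows --plan '[[[0, 0, 0], [0, 0, 0]], [[0, 0, 0], [0, 0, 0]], [[0, 0, 0], [0, 0, 0]], [[0, 0, 0], [0, 0, 0]], [[0, 0, 0], [0, 0, 0]], [[0, 0, 0], [0, 0, 0]], [[0, 0, 0], [0, 0, 0]], [[0, 0, 0], [0, 0, 0]]]' --hand 1 --force 60

```text
t: 4.5
eef_pos: [603.0, -249.6, 58.3]
ee_rot: [-0.12, 0.993, -0.0, 0.0]
wrist_force: [-1.4, -0.3, 5.3]
opening: 12.6
grasp_force: 58.7
```

Request:
send_rows --plan '[[[0, 0, -0.02], [0, 0, 0]], [[0, 0, -0.03], [0, 0, 0]], [[0, 0, -0.05], [0, 0, 0]], [[0, 0, -0.05], [0, 0, 0]], [[0, 0, -0.05], [0, 0, 0]], [[0, 0, -0.04], [0, 0, 0]], [[0, 0, -0.02], [0, 0, 0]], [[0, 0, 0], [0, 0, 0]]]'

```text
t: 5.3
eef_pos: [603.7, -249.9, 269.7]
ee_rot: [-0.12, 0.993, -0.002, 0.002]
wrist_force: [0.1, -0.6, -1.5]
opening: 12.7
grasp_force: 58.5
```

```bash
python3 - <<'E'
from h import *
import pickle
o=telemetry.get_obs(); print(o['eef_pos'],o['wrist_force'],o['opening'],o['grasp_force'])
c,o=save('wrist','pics/w3.png'); pickle.dump((c,o),open('w3.pkl','wb'))
# pre-insertion: gauge +x = -tube z; grip 50mm behind collar
yaw=np.radians(3.8);z=np.array([np.cos(yaw)*np.cos(.69813),np.sin(yaw)*np.cos(.69813),np.sin(.69813)])
M=np.array([628,20.8,106]); t=np.array([np.sin(.69813)*np.cos(yaw),np.sin(.69813)*np.sin(yaw),-np.cos(.69813)])
p=M+z*(50+105+35)+2*t; print(p)
rows(p,183.8,40)
E
```

```text
[ 603.6800208  -249.92228057  269.66859358] [ 0.12998796 -0.6036467  -1.45400564] 12.747430531445604 58.52179527282715
[774.51140483  30.53127677 226.59730722]
dist 330.9 ang [  3.4  -39.8    9.55] n 8
[[-0.0364, 0.0362, 0.0064], [0.0024, -0.0276, 0.0066]],
[[-0.0349, 0.037, 0.0092], [0.0024, -0.0276, 0.0066]],
[[-0.0333, 0.0378, 0.0119], [0.0024, -0.0276, 0.0066]],
[[-0.0313, 0.0385, 0.0144], [0.0024, -0.0276, 0.0066]],
[[-0.0292, 0.0393, 0.0167], [0.0024, -0.0276, 0.0066]],
[[-0.0268, 0.04, 0.0189], [0.0024, -0.0276, 0.0066]],
[[-0.0242, 0.0407, 0.0208], [0.0024, -0.0276, 0.0066]],
[[-0.0215, 0.0413, 0.0225], [0.0024, -0.0276, 0.0066]],
```

View pics/w3.png

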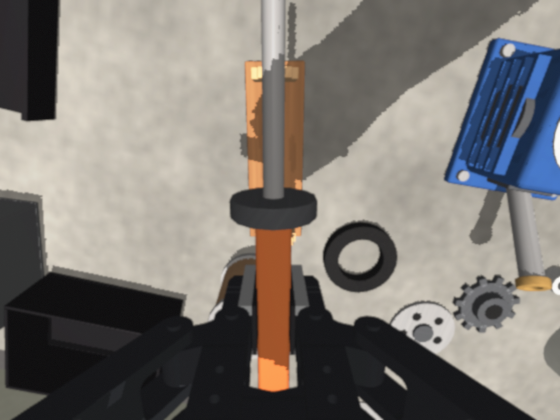

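Request:
send_rows --plan '[[[-0.036, 0.036, 0.006], [0.0024, -0.0276, 0.0066]], [[-0.035, 0.037, 0.009], [0.0024, -0.0276, 0.0066]], [[-0.033, 0.038, 0.012], [0.0024, -0.0276, 0.0066]], [[-0.031, 0.0385, 0.0145], [0.0024, -0.0276, 0.0066]], [[-0.029, 0.039, 0.0165], [0.0024, -0.0276, 0.0066]], [[-0.027, 0.04, 0.019], [0.0024, -0.0276, 0.0066]], [[-0.024, 0.0405, 0.021], [0.0024, -0.0276, 0.0066]], [[-0.0215, 0.0415, 0.0225], [0.0024, -0.0276, 0.0066]], [[0, 0, 0], [0, 0, 0]], [[0, 0, 0], [0, 0, 0]]]'

```text
t: 6.35
eef_pos: [771.6, 31.8, 221.6]
ee_rot: [-0.032, 0.94, 0.012, 0.338]
wrist_force: [-0.0, 0.2, -0.2]
opening: 13.0
grasp_force: 58.9
```

```bash
python3 - <<'E'
from h import *
import pickle
c,o=pickle.load(open('w3.pkl','rb')); T=np.array(c['T_tool_cam'])
w=dict(camera_matrix=c['camera_matrix'],origin=T[:3,3],attitude=R.from_matrix(T[:3,:3]).as_quat())
for uv,z in [((273.5,198),-6),((273.5,188),-19),((273.5,20),-6),((273.5,226),-9),((273,385),-9)]: print('tool',plane(w,uv,z).round(1))
s,o=save('side','pics/s2.png'); ww,_=save('wrist','pics/w4.png'); a,_=save('scene','pics/a2.png'); pickle.dump((a,s,ww,o),open('p2.pkl','wb'))
print(o['eef_pos'],o['ee_rot'],o['q'])
def crop(im,x0,y0,x1,y1,k): return cv2.resize(im[y0:y1,x0:x1],None,fx=k,fy=k,interpolation=cv2.INTER_CUBIC)
A=crop(s['img'],120,110,260,250,4); B=crop(a['img'],270,190,370,270,2.4); C=cv2.resize(ww['img'],(240,180)); 
can=np.zeros((560,800,3),np.uint8); can[:,:560]=A; can[:B.shape[0],560:]=B[:,:240]; can[300:480,560:]=C
cv2.imwrite('pics/crop2.png',can)
E
```

```text
tool [48.7 -0.1 -6. ]
tool [ 55.6  -0.1 -19. ]
tool [ 1.072e+02 -1.000e-01 -6.000e+00]
tool [38.6 -0.1 -9. ]
tool [-36.6  -0.2  -9. ]
[771.60467457  31.75228193 221.59460562] [-0.0320959   0.94037507  0.01185538  0.338414  ] [-0.18903387 -0.17260354 -0.39638123  0.6726115   0.16341917 -0.19986351]
```

View pics/crop2.png

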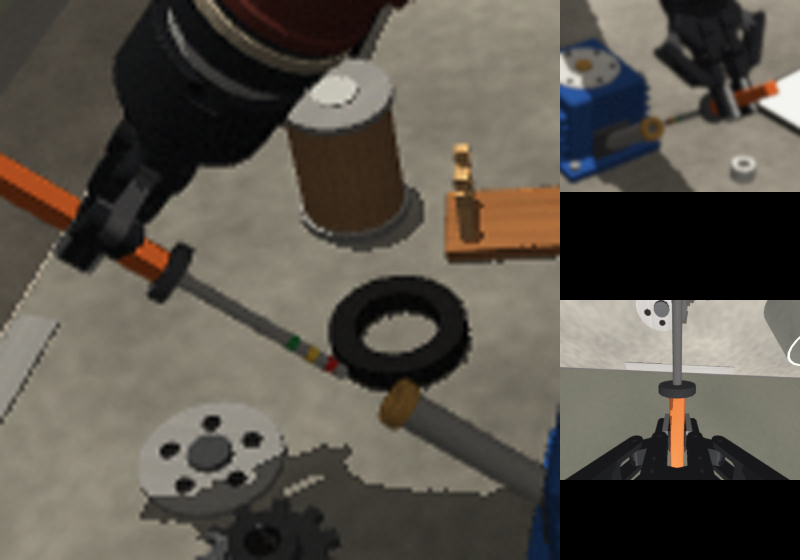

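```bash
cat >> h.py <<'E'
def proj(c,X):
    v=R.from_quat(c['attitude']).inv().apply(np.array(X)-c['origin']); K=np.array(c['camera_matrix'])
    p=K@[v[0],-v[1],-v[2]]; return (p[:2]/p[2]).round(1)
E
python3 - <<'E'
from h import *
import pickle
a,s,w,o=pickle.load(open('p2.pkl','rb')); Rt=R.from_quat(o['ee_rot']); P=o['eef_pos']
T=lambda x,z=-2: P+Rt.apply([x,0,z])
for n,X in [('tip',T(154)),('rod20',T(54)),('mouth',[628,20.8,106]),('mouth2',[630,21,105]),('tubeup',np.array([628,20.8,106])-80*np.array([.764,.051,.643]))]: print(n,np.round(X,1),proj(s,X),proj(a,X))
x=Rt.apply([1,0,0]); print(x, np.degrees(np.arctan2(x[1],x[0])),np.degrees(np.arcsin(x[2])))
# colour measures: brass rim in side view and scene, orange/dark ignored
for im,box in ((s['img'],(205,195,235,225)),(a['img'],(295,230,325,260))):
    x0,y0,x1,y1=box; h=cv2.cvtColor(im[y0:y1,x0:x1],cv2.COLOR_BGR2HSV); m=cv2.inRange(h,(12,110,60),(28,255,255))
    q=np.argwhere(m)[:,::-1]+[x0,y0]; print(len(q),q.mean(0),cv2.minAreaRect(q.astype(np.float32)))
B=cv2.resize(a['img'][215:275,285:365],None,fx=7,fy=7,interpolation=cv2.INTER_CUBIC); C=cv2.resize(s['img'][190:225,195:235],None,fx=6,fy=6,interpolation=cv2.INTER_CUBIC)
can=np.zeros((420,800,3),np.uint8); can[:,:560]=B; can[:210,560:]=C; cv2.imwrite('pics/crop3.png',can)
E
```

```text
tip [651.9  23.6 125. ] [206.8 203.6] [313.5 240.3]
rod20 [728.8  28.8 188.7] [166.3 180.2] [331.8 234.6]
mouth [628.   20.8 106. ] [218.6 209.8] [308.  241.8]
mouth2 [630  21 105] [217.8 210. ] [308.4 242.4]
tubeup [566.9  16.7  54.6] [247.2 226.5] [295.7 245.8]
[-0.76889163 -0.05234032 -0.6372332 ] -176.10574477510286 -39.58581398198177
77 [219.44155844 210.44155844] ((219.5000457763672, 210.50001525878906), (7.071067810058594, 11.31370735168457), 45.0)
61 [307.80327869 243.24590164] ((307.5, 243.0), (8.0, 9.0), 90.0)
```

View pics/crop3.png

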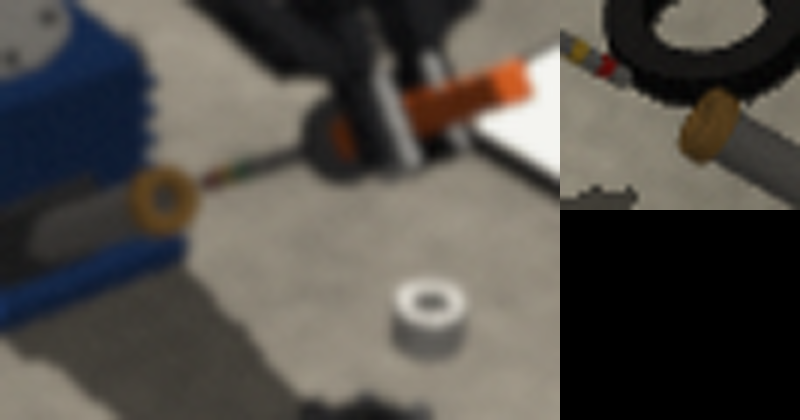

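```bash
python3 - <<'E'
from h import *
import pickle
from scipy.optimize import least_squares
a,s,w,o=pickle.load(open('p2.pkl','rb')); c1,o1=pickle.load(open('w1.pkl','rb')); w1=wcam(c1,o1)
obs=[(a,(307.9,243.2),.7),(s,(218.6,210.8),.7),(w1,(262,247),1.2)]
f=lambda X:np.r_[np.concatenate([(proj(c,X)-uv)/sg for c,uv,sg in obs]),(X[2]-106)/1]
# proj rounds to .1 -> larger diff step
r=least_squares(f,[628,21,106],diff_step=5e-3); M=r.x; print(M.round(1),r.fun.round(2))
yaw=np.radians(3.8);z=np.array([np.cos(yaw)*np.cos(.69813),np.sin(yaw)*np.cos(.69813),np.sin(.69813)]); t=np.array([np.sin(.69813)*np.cos(yaw),np.sin(.69813)*np.sin(yaw),-np.cos(.69813)])
rows(M+z*(49+105+15)+2*t,183.8,40)
E
```

```text
[628.   20.7 104.9] [ 0.   -1.57  0.14 -1.    0.    0.5  -1.06]
dist 19.8 ang [-0.04 -0.18 -0.01] n 1
[[0.0247, 0.0013, 0.0006], [-0.0002, -0.001, -0.0001]],
```

Request:
send_rows --plan '[[[0.0124, 0.0007, 0.0003], [0, -0.0005, 0]], [[0.0123, 0.0006, 0.0003], [0, -0.0005, 0]], [[0, 0, 0], [0, 0, 0]], [[0, 0, 0], [0, 0, 0]], [[0, 0, 0], [0, 0, 0]]]'

```text
t: 7.0
eef_pos: [759.1, 29.8, 213.0]
ee_rot: [-0.031, 0.939, 0.011, 0.343]
wrist_force: [-0.1, 0.4, -0.6]
opening: 12.8
grasp_force: 58.9
```

```bash
cat >> h.py <<'E'
yaw=np.radians(3.8);A40=np.radians(40)
TZ=np.array([np.cos(yaw)*np.cos(A40),np.sin(yaw)*np.cos(A40),np.sin(A40)]); TT=np.array([np.sin(A40)*np.cos(yaw),np.sin(A40)*np.sin(yaw),-np.cos(A40)])
M=np.array([628,20.7,105.1])
E
python3 - <<'E'
from h import *
import pickle
o=telemetry.get_obs(); print(o['eef_pos'],o['wrist_force'],R.from_quat(o['ee_rot']).apply([1,0,0]),-TZ)
rows(M+TZ*(49+105+15)+2*TT,183.8,40)
s,o=save('side','pics/s3.png'); a,_=save('scene','pics/a3.png'); pickle.dump((a,s,o),open('p3.pkl','wb'))
print('pred tip', proj(s,o['eef_pos']+R.from_quat(o['ee_rot']).apply([154,0,-2])),proj(a,o['eef_pos']+R.from_quat(o['ee_rot']).apply([154,0,-2])))
B=cv2.resize(a['img'][220:260,290:340],None,fx=8,fy=8,interpolation=cv2.INTER_CUBIC); C=cv2.resize(s['img'][190:230,190:240],None,fx=8,fy=8,interpolation=cv2.INTER_CUBIC)
cv2.imwrite('pics/crop4.png',np.hstack([B,C]))
E
```

```text
[759.08303362  29.80736481 213.00380466] [-0.1222592   0.41501338 -0.57673347] [-0.76335826 -0.05082641 -0.64397271] [-0.76436027 -0.05076875 -0.64278761]
dist 1.1 ang [-0.03  0.09  0.01] n 1
[[0.0013, -0.0005, 0.0002], [-0.0002, 0.0005, 0.0]],
pred tip [212.7 206.6] [310.7 241.1]
```

View pics/crop4.png

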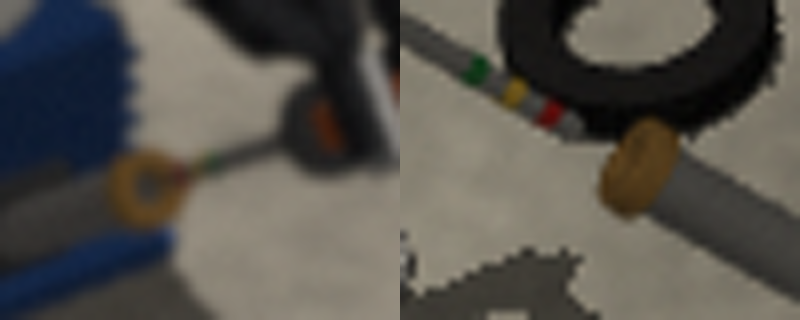

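Both views show the rod's line running through the bore: in the scene it meets the bore at about (150,183) of the crop, and in the side view it is collinear with the tube. Advancing gently.

Request:
send_rows --plan '[[[0.008, -0.0003, 0], [0, 0, 0]], [[0.008, 0, 0], [0, 0, 0]], [[0.008, 0, 0], [0, 0, 0]], [[0.008, 0, 0], [0, 0, 0]], [[0.008, 0, 0], [0, 0, 0]], [[0, 0, 0], [0, 0, 0]]]'

```text
t: 7.7
eef_pos: [733.0, 28.8, 190.2]
ee_rot: [-0.031, 0.939, 0.012, 0.341]
wrist_force: [-0.9, -0.8, -0.7]
opening: 12.9
grasp_force: 58.9
```

```bash
python3 - <<'E'
from h import *
o=telemetry.get_obs(); print(o['eef_pos'],o['wrist_force'],o['wrist_torque'],R.from_quat(o['ee_rot']).apply([1,0,0]),-TZ,o['q'])
d=o['eef_pos']-(M+2*TT); print('along',d@TZ-154,'perp',d-(d@TZ)*TZ)
s,o=save('side','pics/s4.png'); a,_=save('scene','pics/a4.png')
B=cv2.resize(a['img'][220:260,290:340],None,fx=8,fy=8,interpolation=cv2.INTER_CUBIC); C=cv2.resize(s['img'][190:230,190:240],None,fx=8,fy=8,interpolation=cv2.INTER_CUBIC)
cv2.imwrite('pics/crop5.png',np.hstack([B,C]))
E
```

```text
[733.03131351  28.76114988 190.18086269] [-0.85861456 -0.82136937 -0.70035549] [-0.0564845   0.78356931 -0.02224635] [-0.76490462 -0.05095136 -0.64212529] [-0.76436027 -0.05076875 -0.64278761] [-0.2080162  -0.28720967 -0.55527304  0.62425448  0.17528045 -0.21265349]
along -18.620057948416047 perp [ 0.2695156   1.10287894 -0.40759778]
```

View pics/crop5.png

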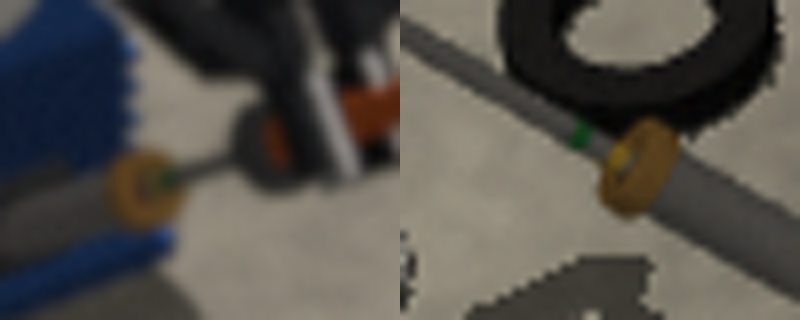

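The rod has entered the bore with negligible force. Continuing.

Request:
send_rows --plan '[[[0.01, 0, 0], [0, 0, 0]], [[0.01, 0, 0], [0, 0, 0]], [[0.01, 0, 0], [0, 0, 0]], [[0.01, 0, 0], [0, 0, 0]], [[0.01, 0, 0], [0, 0, 0]], [[0.01, 0, 0], [0, 0, 0]], [[0.01, 0, 0], [0, 0, 0]], [[0.01, 0, 0], [0, 0, 0]], [[0, 0, 0], [0, 0, 0]]]'

```text
t: 8.7
eef_pos: [684.0, 25.5, 148.9]
ee_rot: [-0.031, 0.939, 0.012, 0.341]
wrist_force: [0.6, 1.6, -1.9]
opening: 12.7
grasp_force: 58.9
```

```bash
cat > st.py <<'E'
from h import *
o=telemetry.get_obs(); x=R.from_quat(o['ee_rot']).apply([1,0,0]); print(o['t'],o['eef_pos'],o['wrist_force'],'axial',o['wrist_force']@TZ,'ang',np.degrees(np.arccos(-x@TZ)),o['opening'],o['grasp_force'])
d=o['eef_pos']-(M+2*TT); print('collar gap',d@TZ-49,'perp',d-(d@TZ)*TZ)
E
python3 st.py
```

```text
8.7 [684.00741545  25.45224205 148.85711168] [ 0.55950044  1.56073849 -1.94223749] axial -0.7415495450026472 ang 0.059413829642031006 12.726964792478334 58.87192904949188
collar gap 22.177637831181542 perp [ 0.31930813  1.05344204 -0.46290312]
```

Now in small steps to contact.

Request:
send_rows --plan '[[[0.006, 0, 0], [0, 0, 0]], [[0.006, 0, 0], [0, 0, 0]], [[0.005, 0, 0], [0, 0, 0]], [[0.004, 0, 0], [0, 0, 0]], [[0, 0, 0], [0, 0, 0]]]'

```text
t: 9.2
eef_pos: [671.9, 24.5, 138.9]
ee_rot: [-0.031, 0.939, 0.011, 0.342]
wrist_force: [-0.6, -0.0, -0.8]
opening: 12.9
grasp_force: 58.9
```

Request:
send_rows --plan '[[[0.0015, 0, 0], [0, 0, 0]], [[0.0015, 0, 0], [0, 0, 0]], [[0, 0, 0], [0, 0, 0]], [[0, 0, 0], [0, 0, 0]]]'

```text
t: 9.6
eef_pos: [670.5, 24.4, 137.9]
ee_rot: [-0.031, 0.939, 0.011, 0.342]
wrist_force: [-0.2, 0.0, -0.9]
opening: 13.2
grasp_force: 58.9
```

```bash
python3 st.py
```

```text
9.6 [670.49617776  24.38234225 137.9343878 ] [-0.21404629  0.04756014 -0.94092308] axial -0.7660076093117731 ang 0.04107797930821877 13.189614027311737 58.87231886386871
collar gap 4.774875482969719 perp [ 0.11005056  0.86705879 -0.19934699]
```

Request:
send_rows --plan '[[[0.002, 0, 0], [0, 0, 0]], [[0.002, 0, 0], [0, 0, 0]], [[0, 0, 0], [0, 0, 0]], [[0, 0, 0], [0, 0, 0]]]'

```text
t: 10.0
eef_pos: [668.1, 24.3, 136.0]
ee_rot: [-0.031, 0.939, 0.011, 0.342]
wrist_force: [0.8, 0.4, -0.6]
opening: 13.1
grasp_force: 58.8
```

Request:
send_rows --plan '[[[0.0015, 0, 0], [0, 0, 0]], [[0, 0, 0], [0, 0, 0]], [[0, 0, 0], [0, 0, 0]]]'

```text
t: 10.3
eef_pos: [667.9, 24.2, 136.3]
ee_rot: [-0.032, 0.939, 0.011, 0.343]
wrist_force: [5.0, 1.3, 0.4]
opening: 13.0
grasp_force: 58.5
```

```bash
python3 st.py
```

```text
10.3 [667.91385321  24.18013401 136.31008531] [4.98720027 1.26280482 0.36325148] axial 4.1096223227991775 ang 0.17811565040689953 12.993040039602876 58.50671589374542
collar gap 1.7467018154144753 perp [-0.15765834  0.81858715  0.12282304]
```

Request:
send_rows --plan '[[[0.001, 0, 0], [0, 0, 0]], [[0, 0, 0], [0, 0, 0]], [[0, 0, 0], [0, 0, 0]]]'

```text
t: 10.6
eef_pos: [667.8, 24.2, 136.5]
ee_rot: [-0.032, 0.938, 0.011, 0.344]
wrist_force: [7.4, 1.7, 1.0]
opening: 12.8
grasp_force: 58.4
```

```bash
python3 st.py
```

```text
10.6 [667.76769187  24.16905229 136.47808357] [7.44728    1.69819823 0.95547148] axial 6.392785590629792 ang 0.2534029791442526 12.779488310611532 58.42134475708008
collar gap 1.7424064987048524 perp [-0.30053651  0.80772349  0.29358228]
```

Request:
send_rows --plan '[[[0.0015, 0, 0], [0, 0, 0]], [[0.001, 0, 0], [0, 0, 0]], [[0, 0, 0], [0, 0, 0]], [[0, 0, 0], [0, 0, 0]], [[0, 0, 0], [0, 0, 0]]]'

```text
t: 11.1
eef_pos: [667.4, 24.1, 136.9]
ee_rot: [-0.032, 0.938, 0.011, 0.345]
wrist_force: [13.7, 3.3, 1.3]
opening: 12.8
grasp_force: 58.5
```

```bash
python3 st.py
```

```text
11.1 [667.4296462   24.06228173 136.92970144] [13.69849279  3.31997091  1.3470639 ] axial 11.50501041410654 ang 0.4515768375321629 12.816294855208378 58.4655225276947
collar gap 1.7688915825427998 perp [-0.65882632  0.69960832  0.72817586]
```

Collar is home: a hard stop at about 11.5 N. Drawing it out.

Request:
send_rows --plan '[[[-0.01, 0, 0], [0, 0, 0]], [[-0.015, 0, 0], [0, 0, 0]], [[-0.02, 0, 0], [0, 0, 0]], [[-0.02, 0, 0], [0, 0, 0]], [[-0.02, 0, 0], [0, 0, 0]], [[-0.02, 0, 0], [0, 0, 0]], [[-0.02, 0, 0], [0, 0, 0]], [[-0.02, 0, 0], [0, 0, 0]], [[-0.02, 0, 0], [0, 0, 0]], [[0, 0, 0], [0, 0, 0]]]'

```text
t: 12.1
eef_pos: [767.2, 30.5, 219.8]
ee_rot: [-0.031, 0.939, 0.011, 0.343]
wrist_force: [0.5, 0.0, -1.4]
opening: 13.1
grasp_force: 59.5
```

Request:
send_rows --plan '[[[0, 0, 0], [0, 0, 0]], [[0, 0, 0], [0, 0, 0]], [[0, 0, 0], [0, 0, 0]]]'

```text
t: 12.4
eef_pos: [765.0, 30.8, 217.0]
ee_rot: [-0.031, 0.939, 0.011, 0.341]
wrist_force: [0.3, 0.3, -1.3]
opening: 12.9
grasp_force: 59.5
```

```bash
python3 st.py; python3 - <<'E'
from h import *
o=telemetry.get_obs()
print('up'); rows(o['eef_pos']+[-60,0,60],183.8,40)
E
```

```text
12.4 [765.00609485  30.81861155 216.97859453] [ 0.27597134  0.2860385  -1.32160502] axial -0.6240479849306987 ang 0.05588846415976212 12.909847862740625 59.53276455402374
collar gap 128.1498993158498 perp [ 0.31700112  1.03973196 -0.45907692]
up
dist 84.9 ang [ 0.02 -0.06  0.01] n 2
[[0.0046, 0.0025, -0.0528], [0.0001, -0.0002, 0.0]],
[[0.0046, 0.0025, -0.0528], [0.0001, -0.0002, 0.0]],
```

Request:
send_rows --plan '[[[-0.024, 0, -0.029], [0, 0, 0]], [[-0.024, 0, -0.029], [0, 0, 0]], [[0, 0, 0], [0, 0, 0]]]'

```text
t: 12.7
eef_pos: [767.1, 30.4, 285.2]
ee_rot: [-0.032, 0.938, 0.011, 0.346]
wrist_force: [1.3, -1.4, 0.1]
opening: 13.1
grasp_force: 59.6
```

```bash
python3 - <<'E'
from h import *
rows([690,40,290],183.8,0)
Rd=lambda y:R.from_matrix(np.c_[[np.cos(y),np.sin(y),0],np.cross([0,0,-1],[np.cos(y),np.sin(y),0]),[0,0,-1]])
emit(np.array([690,40,290]),Rd(np.radians(183.8)),np.array([562,156,290]),Rd(np.radians(90)))
E
```

```text
dist 77.9 ang [-0.11 40.5   0.07] n 6
[[0.0114, 0.0031, -0.0111], [-0.0001, 0.0375, 0.0001]],
[[0.0127, 0.0031, -0.0097], [-0.0001, 0.0375, 0.0001]],
[[0.0137, 0.0031, -0.0081], [-0.0001, 0.0375, 0.0001]],
[[0.0146, 0.0031, -0.0064], [-0.0001, 0.0375, 0.0001]],
[[0.0152, 0.0031, -0.0047], [-0.0001, 0.0375, 0.0001]],
[[0.0157, 0.0031, -0.0029], [-0.0001, 0.0375, 0.0001]],
dist 172.7 ang [ 0.   0.  93.8] n 12
[[0.0125, 0.0129, 0.0], [0.0, 0.0, 0.0434]],
[[0.0141, 0.0111, 0.0], [0.0, 0.0, 0.0434]],
[[0.0155, 0.0091, 0.0], [0.0, 0.0, 0.0434]],
[[0.0166, 0.0069, 0.0], [0.0, 0.0, 0.0434]],
[[0.0174, 0.0046, 0.0], [0.0, 0.0, 0.0434]],
[[0.0179, 0.0022, 0.0], [0.0, 0.0, 0.0434]],
[[0.018, -0.0003, 0.0], [0.0, 0.0, 0.0434]],
[[0.0178, -0.0027, 0.0], [0.0, 0.0, 0.0434]],
[[0.0172, -0.0051, 0.0], [0.0, 0.0, 0.0434]],
[[0.0164, -0.0074, 0.0], [0.0, 0.0, 0.0434]],
[[0.0152, -0.0096, 0.0], [0.0, 0.0, 0.0434]],
[[0.0138, -0.0116, 0.0], [0.0, 0.0, 0.0434]],
```

Request:
send_rows --plan '[[[0.0115, 0.003, -0.011], [0, 0.0375, 0]], [[0.0125, 0.003, -0.0095], [0, 0.0375, 0]], [[0.0135, 0.003, -0.008], [0, 0.0375, 0]], [[0.0145, 0.003, -0.0065], [0, 0.0375, 0]], [[0.015, 0.003, -0.0045], [0, 0.0375, 0]], [[0.0155, 0.003, -0.003], [0, 0.0375, 0]], [[0, 0, 0], [0, 0, 0]]]'

```text
t: 13.4
eef_pos: [689.5, 39.9, 278.5]
ee_rot: [-0.033, 0.999, 0.0, -0.009]
wrist_force: [1.5, -0.6, -2.5]
opening: 13.2
grasp_force: 59.5
```

Request:
send_rows --plan '[[[0.0125, 0.013, 0], [0, 0, 0.0434]], [[0.014, 0.011, 0], [0, 0, 0.0434]], [[0.0155, 0.009, 0], [0, 0, 0.0434]], [[0.0165, 0.007, 0], [0, 0, 0.0434]], [[0.0175, 0.0045, 0], [0, 0, 0.0434]], [[0.018, 0.002, 0], [0, 0, 0.0434]]]'

```text
t: 14.0
eef_pos: [624.5, 98.3, 284.2]
ee_rot: [0.369, 0.929, -0.001, -0.002]
wrist_force: [0.2, -0.2, -1.4]
opening: 12.7
grasp_force: 59.5
```

Request:
send_rows --plan '[[[0.018, -0.0005, 0], [0, 0, 0.0434]], [[0.018, -0.0025, 0], [0, 0, 0.0434]], [[0.017, -0.005, 0], [0, 0, 0.0434]], [[0.0165, -0.0075, 0], [0, 0, 0.0434]], [[0.015, -0.0095, 0], [0, 0, 0.0434]], [[0.014, -0.0115, 0], [0, 0, 0.0434]], [[0, 0, 0], [0, 0, 0]], [[0, 0, 0], [0, 0, 0]]]'

```text
t: 14.8
eef_pos: [561.1, 155.8, 284.8]
ee_rot: [0.705, 0.709, -0.002, -0.002]
wrist_force: [0.7, -0.0, -0.3]
opening: 12.7
grasp_force: 59.5
```

```bash
python3 - <<'E'
from h import *
print(telemetry.get_obs()['q'])
rows([562,156,123],90,0)
E
```

```text
[ 4.65377584e-02  6.80372350e-02  1.25824634e-01  1.63366826e+00
 -1.36871263e-04  1.61180236e+00]
dist 161.8 ang [-0.29  0.02  0.32] n 4
[[0.0001, 0.0005, 0.0506], [-0.0004, 0.0, 0.0004]],
[[0.0001, 0.0005, 0.0506], [-0.0004, 0.0, 0.0004]],
[[0.0001, 0.0004, 0.0506], [-0.0004, 0.0, 0.0004]],
[[0.0001, 0.0004, 0.0506], [-0.0004, 0.0, 0.0004]],
```

Request:
send_rows --plan '[[[0, 0.0005, 0.04], [0, 0, 0]], [[0, 0.0005, 0.05], [0, 0, 0]], [[0, 0.0005, 0.05], [0, 0, 0]], [[0, 0, 0.04], [0, 0, 0]], [[0, 0, 0.02], [0, 0, 0]], [[0, 0, 0], [0, 0, 0]], [[0, 0, 0], [0, 0, 0]], [[0, 0, 0], [0, 0, 0]], [[0, 0, 0], [0, 0, 0]], [[0, 0, 0], [0, 0, 0]]]'

```text
t: 15.8
eef_pos: [561.7, 155.8, 126.0]
ee_rot: [0.707, 0.708, -0.002, -0.002]
wrist_force: [-0.4, 0.1, -0.1]
opening: 13.1
grasp_force: 59.5
```

```bash
python3 - <<'E'
from h import *
o=telemetry.get_obs(); x=R.from_quat(o['ee_rot']).apply([1,0,0]); print(o['eef_pos'],x,abs(o['qvel']).max(),o['opening'],o['grasp_force'])
s=imaging.capture('side'); a=imaging.capture('scene'); im=s['img']
h=cv2.cvtColor(im,cv2.COLOR_BGR2HSV)
tip=o['eef_pos']+154*x; print('pred tip',tip,proj(s,tip),proj(a,tip))
# red band near the tip, both views; band is ~10 mm behind the tip
for n,c in (('side',s),('scene',a)):
    h=cv2.cvtColor(c['img'],cv2.COLOR_BGR2HSV); m=cv2.inRange(h,(0,150,80),(4,255,255))|cv2.inRange(h,(174,150,80),(180,255,255))
    u,v=proj(c,tip).astype(int); q=np.argwhere(m[v-25:v+25,u-25:u+25])[:,::-1]+[u-25,v-25]; print(n,len(q),q.mean(0) if len(q) else None)
E
```

```text
[561.71788582 155.84072339 125.95273042] [-1.66793803e-03  9.99998443e-01 -5.75827948e-04] 0.009067433523284586 13.124605407666738 59.53519105911255
pred tip [561.46102337 309.84048365 125.86405291] [208.4 332.3] [377.5 199.2]
side 13 [211.23076923 323.84615385]
scene 0 None
```

```bash
python3 -c "
from rig import workorder
print(workorder.close_job())"
```

```text
the job is handed in; nothing more can be done
None
```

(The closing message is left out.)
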